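# Tap a tapered arbor home in the pigment mill

### The job

Take the tapered arbor (the one with the plain straight-sided top) out of the wooden rack, set its shank in the taper socket of the pigment mill and let go. Then hold the wooden tamper by its handle and tap the arbor down with at least two separate taps, until it goes no further and the last tap lands solid: about 20 N, never over 27 N. Stand the tamper upright on the table again, well clear of the mill, and leave the other things where they are.

Things in the scene. Friction and masses are not known exactly. Their poses are not given: they have to be found in the camera images.
- arbor: Upright steel arbor, 102 mm tall, about 250 g. Origin: centre of the lower end, z up. Shank tapers from 17 mm across at the end to 27 mm at 52 mm up; flange 38 mm across at 54-58 mm; straight grip body 30 mm across at 58-94 mm (grasp here, fingertips above the flange); flat top 27 mm across. Starts in either hole of the rack, hanging by its flange.
- arbor_top (a point): Centre of the arbor's flat top, where it is tapped; 102 mm above the arbor's origin.
- plug: Steel blanking plug in the other hole of the rack, not needed: same flange, thin neck and a rounded mushroom top 41 mm across, 95 mm tall. Origin: centre of its lower end.
- rack: Fixed wooden block 56 x 114 x 62 mm (x, y, z) with two square through holes of 31 mm along its y axis, 29 mm either side of the middle. Origin: centre of its underside.
- mill: Small grey bench pigment mill, fixed: housing 104 x 120 mm, 45 mm high (controls on the -x face), with an upright dark steel nose, a tube 56 mm outside, 43 mm inside, rim at 106 mm. Origin: centre of its underside. The sleeve in the nose resists with 10 N of dry friction, stays where left, and sinks with the arbor by 2 to 10 mm (differs each run) until a rigid stop, where the force climbs at once.
- mouth (a point): Centre of the nose's rim, 106 mm above the table. In it, 4 to 19 mm down (not measured), begins the steel taper sleeve: bore 24 mm across at the top, 16 mm at its lower end 40 mm below, the arbor's own taper. A dropped-in arbor sits with its lower end 39 to 55 mm below the rim; driven home, 50 to 58 mm. No turning needed.
- tamper: Turned light-wood tamper standing upright on its flat round face, 100 mm tall, 250 g. Origin: centre of the flat face, z up to the handle. Head 42 mm across from 0 to 32 mm, handle 24 mm across from 44 to 90 mm, small knob 30 mm across above it. Hold it by the handle (about 72 mm up), tap with the flat face.
- flat_can: Bystander: flat grey metal can with two screw caps, 29 x 47 x 63 mm. Origin: centre of its underside.
- dropper_bottle: Bystander: small white dropper bottle, 23 x 37 mm. Origin: centre of its underside.
- small_jar: Bystander: small glass jar with dark lid, 41 x 50 mm. Origin: centre of its underside.
- brown_jar: Bystander: glass jar with lid, 55 x 65 mm. Origin: centre of its underside.
- tube_red: Bystander: paint tube lying flat, 27 x 100 x 19 mm. Origin: centre of its underside.

How it is judged (in metres and radians):
On the way, in this order (a step that is already met when the one before it is completed fails the run):
1. the arbor stands in the mill's taper socket, let go (horizontal distance between arbor and mouth below 0.004 m and angle between arbor's own z axis and vertical below 0.06 rad and contact force between the fingers and arbor below 0.1 N and z of arbor in the frame of mouth below -0.036 m and linear speed of arbor below 0.01 m/s), for 0.2 s.
2. a first tap of the tamper on the arbor (contact force between tamper and arbor above 5 N and horizontal distance between arbor and mouth below 0.004 m and contact force between the fingers and arbor below 0.1 N), for 0.01 s.
3. the tamper lifted clear of the arbor (contact force between tamper and arbor below 0.1 N and distance between tamper and arbor_top above 0.005 m and horizontal distance between arbor and mouth below 0.004 m), for 0.05 s.
4. a tap that lands solid (over 16 N) with the arbor down in the nose (contact force between tamper and arbor above 16 N and z of arbor in the frame of mouth below -0.0485 m and horizontal distance between arbor and mouth below 0.004 m and angle between arbor's own z axis and vertical below 0.06 rad), for 0.02 s.
At the end, for the whole second after the job is handed in: Arbor released, at rest and upright (0.06 rad) in the socket, within 4 mm of its axis, lower end over 48.5 mm below the rim; tamper released, at rest, upright (0.1 rad) on the table, over 90 mm from the nose axis (z of arbor in the frame of mouth below -0.0485 m and horizontal distance between arbor and mouth below 0.004 m and angle between arbor's own z axis and vertical below 0.06 rad and contact force between each of the fingers, tamper and arbor below 0.1 N and linear speed of arbor below 0.01 m/s and height (world z) of tamper between -0.004 and 0.006 m and angle between tamper's own z axis and vertical below 0.1 rad and linear speed of tamper below 0.02 m/s and contact force between the fingers and tamper below 0.1 N and horizontal distance between tamper and mouth above 0.09 m); the robot touches nothing.
It fails at once if the arbor struck or pressed by the tamper with more than 27 N (contact force between tamper and arbor above 27 N).
It fails at once if the plug taken out of the rack or moved by more than 20 mm (distance of plug from where it was at the start of the episode above 0.02 m).
It fails at once if a bystander moved by more than 25 mm (distance of any of flat_can, dropper_bottle, small_jar, brown_jar, tube_red from where it was at the start of the episode above 0.025 m).
It also fails if it takes over 58 s, if anything falls off the work surface, if the arm or the gripper's body presses on something with over 40 N, if the wrist force passes 120 N, or if a joint passes its speed limit or range.

### The arm

A 6-joint arm with a two-finger parallel gripper is mounted at the origin on a cart in front of the work surface, level with it; the furniture and walls round the work are solid. World frame = base frame: x ahead of the robot, y to its left, z up, the work surface at z = 0. Lengths are in mm, angles in rad, forces in N, time in s.
With the tool pointing down it reaches from about 275 to 1000 mm from the base axis. Payload 8.4 kg.
Tool frame: the origin (TCP) lies at the very end of the fingers, on their centre line; the grasp point (between the pads) lies 19 mm behind it; z points along the fingers, y is the line along which they close (so a half turn about z gives the same grasp; the last joint's range is limited). The gripper opens to 85 mm and grips with 20 to 120 N. Pads are 22 mm wide; open, the fingers measure 114 mm over their backs; the gripper's body (76 mm by 85 mm) begins 54 mm behind the grasp point. The pads swing forward as they close: fully open they stand 13 mm farther back than shut.
Start: joints at [1.134, 0.353, 1.633, -0, 1.155, -0.002], TCP at [263.267, 566.849, 231.281] pointing down, gripper open.
Joint ranges: [-2.63, 2.63], [-0.92, 2.1], [0.06, 2.66], [-1.3, 4.44], [0, 2.69], [-3.02, 3.02]. Speed limits (rad/s): [2.22, 2.22, 2.79, 3.14, 3.14, 3.14].

### API

Orientations are given as [roll, pitch, yaw] about the fixed x, y, z axes, in that order (R = Rz(yaw) Ry(pitch) Rx(roll)).
In Python, from rig import sensors, grab_frame, camera_params, order gives the robot as it stands. The module is installed in compiled form; this text tells all that it offers.
- The arm moves only by the tool move_arm, never from a script. Its argument "motion" is a list of rows, each a list of 7 numbers: the turn, a rotation vector about the tool's x, y, z in a scale on which 1.0 is pi rad, then the shift along the tool's x, y, z in shares of 0.4 m (1.0 is 0.4 m), then the finger opening in m, from 0 to 0.0854. A call has 1 to 8 rows; each row is the pose to reach, as a shift and turn from the pose commanded when the call began, along the tool's axes at that moment; what a row does not reach only later rows make up. A row lasts 1/8 s, in which the tool goes at most 62.5 mm and 10.7 degrees, less where a joint would pass 70% of its speed; a pose out of reach is approached as far as the arm can. Shift and turn numbers lie between -1 and 1, and a call with a number outside is refused. A call with a gripper value outside its range is refused whole. The fingers move at their own pace and stop on an object; "grip_force" is the grip in N (left out, the last holds). Time passes only in rows, so rows that repeat a pose let the fingers close. It gives the time, the measured TCP pose, the force, the opening and the grip force at its end, in the units of the state.
- sensors.sense(): the state, without advancing time (a new reading comes with each control period).
- grab_frame(name): name is "side" or "top"; returns (picture, depth): 400x640x3 uint8, red, green, blue; 400x640 float32, mm along the optical axis (not along the pixel's ray), 0 where there is no reading.
- camera_params(name): a dict with "camera_matrix" (3x3 intrinsics, pixels), "world_from_camera" (4x4, takes a point from camera to world coordinates). Camera axes: x right, y down, z forward; pixel columns grow to the right and rows downward; lengths in mm; the calibration is good to about 2 mm. A picture is of the moment at which its call begins. camera_params takes no time and is no camera call.
- order.sign_off(): hands the job in; it is judged then, once.
The state is a dict: "clock": time; "qpos": joint angles; "qvel": joint speeds; "joint_efforts": joint torques, N m; "eef_pos": TCP position; "tcp_rot": TCP orientation; "contact_force": force on the tool from outside, world axes, zero at the start; "wrist_torque": the same for the moment, N m; "opening": opening from 0.0 (shut) to 1.0 (fully open); "grasp_force": force on a finger pad.
Only numpy, scipy, OpenCV 4.12 (cv2) and the standard library are available. Lean on these libraries where they do the work, as an engineer would, in place of code of your own. Each camera call takes 0.05 s, during which the arm holds its last target. There are 200 camera calls.

## Working session

There is one attempt and no reset: what is moved stays moved. The work goes in short steps, Python scripts to look and compute and a tool call to move; the robot and the scene stay as the last step left them, time stands still between calls to the robot, and variables do not carry over. Pictures are saved under pics/ and viewed, at most 10 in all, crops included, and the job is handed in when it is done.

Besides the shell and the picture viewer there is one more tool, called after "Call:" in YAML: its name, and indented under it one key for each argument. move_arm: Moves the arm, as the interface text tells. Its arguments: {"type":"object","properties":{"motion":{"type":"array","items":{"type":"array","items":{"type":"number"}}},"grip_force":{"type":"number"}},"required":["motion"]}

```bash
mkdir -p pics; python3 - <<'E'
from rig import sensors, grab_frame, camera_params, order
import numpy as np, cv2
for n in ("top","side"):
    p,d=grab_frame(n); np.save(f"{n}_d.npy",d); np.save(f"{n}_p.npy",p)
    cv2.imwrite(f"pics/{n}0.png",p[:,:,::-1]); c=camera_params(n); print(n,np.round(c["camera_matrix"],1).tolist(),np.round(c["world_from_camera"],3).tolist())
s=sensors.sense(); print(s)
E
```

```text
top [[399.9, 0.0, 323.7], [0.0, 399.9, 195.4], [0.0, 0.0, 1.0]] [[-0.01, -0.997, 0.078, 492.643], [-1.0, 0.011, 0.013, -213.737], [-0.014, -0.078, -0.997, 953.009], [0.0, 0.0, 0.0, 1.0]]
side [[500.2, 0.0, 320.3], [0.0, 500.2, 209.5], [0.0, 0.0, 1.0]] [[-0.986, -0.073, 0.146, 434.679], [-0.163, 0.519, -0.839, 549.138], [-0.014, -0.852, -0.524, 553.879], [0.0, 0.0, 0.0, 1.0]]
{'clock': 0.1, 'qpos': array([ 1.13363092e+00,  3.53590083e-01,  1.63407760e+00,  3.09397147e-05,
        1.15520481e+00, -2.40655492e-03]), 'qvel': array([-0.00110578, -0.00041492, -0.00065414, -0.0018838 ,  0.00028728,
        0.00113425]), 'joint_efforts': array([ 2.36015949e-04, -6.06365991e+01, -3.42817891e+01,  7.09430697e-05,
        4.06204621e-03,  6.04225397e-05]), 'eef_pos': array([263.05326637, 566.46063114, 230.62213247]), 'tcp_rot': array([-3.14031288e+00, -3.13699822e-05,  2.70682127e+00]), 'contact_force': array([ 0.21218752, -0.3918293 , -0.37437046]), 'wrist_torque': array([0.00323877, 0.08009552, 0.0093278 ]), 'grasp_force': 0.0, 'opening': 1.0032183989254777}
```

View pics/top0.png

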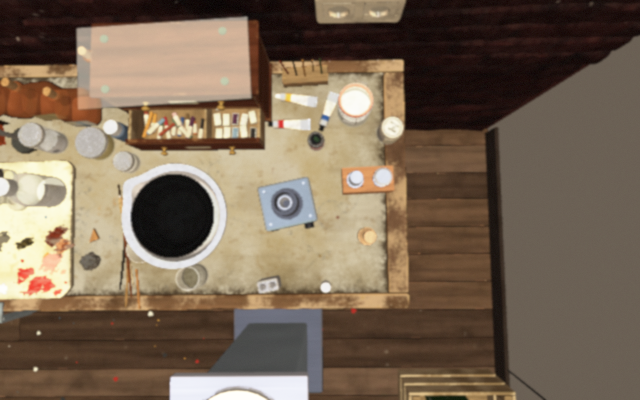

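View pics/side0.png

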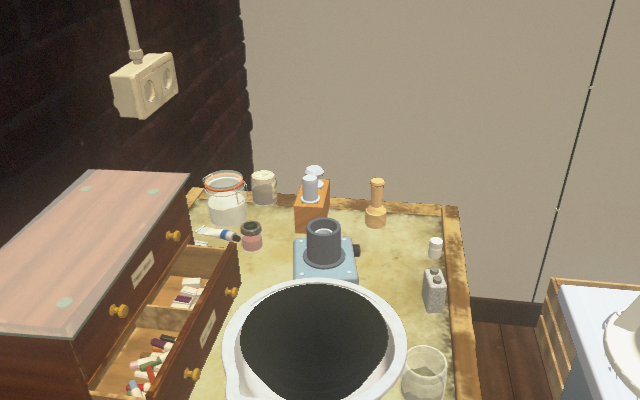

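```bash
cat > h.py <<'E'
import numpy as np
from rig import camera_params
def ray(n,u,v):
    c=camera_params(n);K=c["camera_matrix"];T=c["world_from_camera"]
    return T[:3,3],T[:3,:3]@np.linalg.inv(K)@np.array([u,v,1.])
def onz(n,u,v,z):
    o,r=ray(n,u,v);return o+r*(z-o[2])/r[2]
def cloud(n,d):
    c=camera_params(n);K=c["camera_matrix"];T=c["world_from_camera"]
    v,u=np.indices(d.shape);P=np.stack([(u-K[0,2])/K[0,0]*d,(v-K[1,2])/K[1,1]*d,d],-1)
    W=P@T[:3,:3].T+T[:3,3];W[d==0]=np.nan;return W
E
python3 - <<'E'
import numpy as np,cv2
from h import *
p=np.load("top_p.npy");q=np.load("side_p.npy")
a=cv2.resize(p[150:250,250:410],None,fx=5,fy=5,interpolation=2)
b=cv2.resize(q[150:275,285:405],None,fx=4.8,fy=4.8,interpolation=2)[:600]
cv2.imwrite("pics/a.png",a[:,:,::-1]);cv2.imwrite("pics/b.png",b[:,:,::-1])
for n in("top","side"):
    W=cloud(n,np.load(n+"_d.npy")); z=W[...,2]
    R=dict(top=(250,410,150,250),side=(285,405,150,285))[n]
    m0=np.zeros(z.shape,bool);m0[R[2]:R[3],R[0]:R[1]]=1
    for lo,hi in((36,55),(56,72),(90,98),(99,125)) :
        m=(m0&(z>lo)&(z<hi)).astype(np.uint8)
        k,l,s,c=cv2.connectedComponentsWithStats(m)
        for i in range(1,k):
            if s[i,4]>12: print(n,lo,hi,s[i,:5],c[i].round(1),np.round(W[l==i].mean(0),1),np.round(W[l==i].min(0)),np.round(W[l==i].max(0)))
E
```

```text
top 36 55 [ 258  177   59   54 1798] [287.7 204.5] [ 544.3 -119.8   46.1] [ 487. -184.   36.] [607. -51.  55.]
top 36 55 [378 191  14   1  14] [384.5 191. ] [ 572.4 -340.1   46.6] [ 572. -356.   39.] [ 573. -324.   54.]
top 36 55 [357 192  16   1  16] [364.5 192. ] [ 570.8 -294.8   45.7] [ 570. -313.   37.] [ 571. -277.   53.]
top 36 55 [276 194  18  18  84] [286.2 203. ] [ 547.4 -116.7   50.2] [ 529. -132.   46.] [568. -94.  55.]
top 36 55 [283 200   7   7  40] [285.8 203.1] [ 547.2 -115.9   50.1] [ 540. -123.   47.] [ 554. -109.   55.]
top 36 55 [359 227  11  17  61] [362.6 234.8] [ 473.9 -289.1   40.9] [ 455. -304.   36.] [ 491. -281.   53.]
top 56 72 [342 166  52  27 832] [365.2 179.9] [ 596.4 -295.2   63.7] [ 569. -357.   57.] [ 628. -243.   72.]
top 56 72 [276 193  12  10  16] [280.2 196.2] [ 561.7 -105.    64.6] [ 549. -121.   56.] [569. -95.  71.]
top 56 72 [281 199   9   9  23] [283.6 202.1] [ 548.6 -112.6   64.6] [ 537. -124.   57.] [ 556. -107.   71.]
top 90 98 [373 176   7   9  16] [375.2 180.1] [ 591.8 -313.8   96.2] [ 583. -322.   94.] [ 601. -309.   98.]
top 90 98 [277
[... 1885 characters left out ...]
.8] [535.6  12.6  96.8] [524.  11.  95.] [547.  14.  98.]
side 99 125 [306 165  17   9 107] [313.8 168.5] [ 599.5 -327.1  101.5] [ 584. -345.   99.] [ 615. -311.  104.]
side 99 125 [302 174  16  13 157] [309.5 180.2] [ 596.9 -267.3  107.2] [ 583. -288.   99.] [ 612. -256.  112.]
side 99 125 [371 177  13   7  57] [377.  179.9] [ 471.9 -299.2  100. ] [ 460. -311.   99.] [ 484. -286.  102.]
side 99 125 [307 217  34  23 399] [323.5 227.9] [ 546.1 -115.9  104.2] [ 519. -146.   99.] [574. -90. 108.]
side 99 125 [285 278  72   7 312] [318.3 281. ] [532.5  15.6 103.1] [480.   6.  99.] [578.  29. 106.]
side 99 125 [306 284  21   1  21] [316. 284.] [533.1  29.7 109.2] [520.  26. 108.] [547.  33. 111.]
```

View pics/a.png

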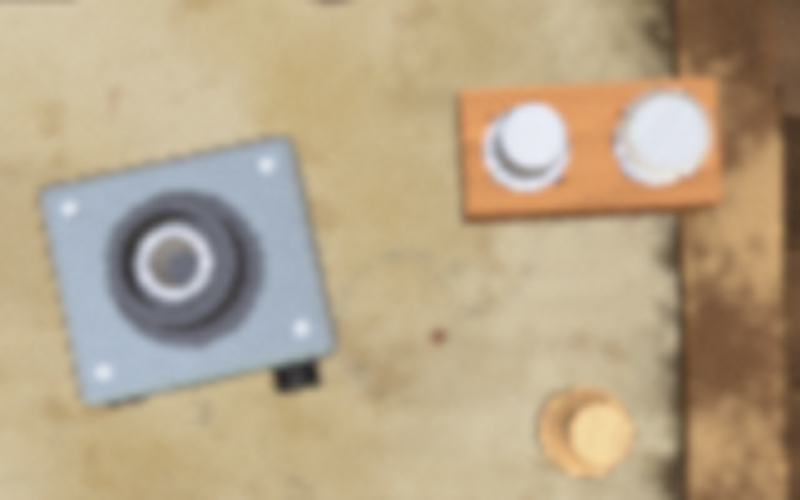

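View pics/b.png

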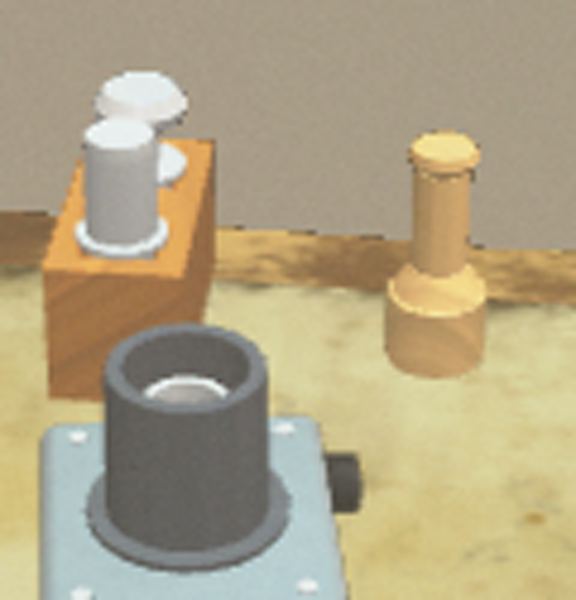

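```bash
python3 - <<'E'
import numpy as np,cv2
from h import *
for n,L in (("top",[("arbor",355.5,177,110),("arbor",356.4,177,110),("flange",355.2,179,66),("mouth",283.5,201.6,106),("mouth",286,203.2,92),("knob",369.4,236.4,100),("head",367,236.3,20)]),
            ("side",[("arbor",309.7,177.7,110),("knob",377.3,180.8,100),("mouth",323.8,226,106)])):
    for l,u,v,z in L: print(n,l,onz(n,u,v,z).round(1))
W=cloud("top",np.load("top_d.npy"));Ws=cloud("side",np.load("side_d.npy"))
def box(W,x0,x1,y0,y1):
    m=(W[...,0]>x0)&(W[...,0]<x1)&(W[...,1]>y0)&(W[...,1]<y1); return np.nanpercentile(W[m][:,2],[5,50,90,99.5]).round() if m.any() else None
for b in [(400,600,0,240),(600,800,-100,300),(560,620,-60,300),(380,520,-400,-200),(440,500,-400,-325),(300,400,-300,-50),(300,400,0,200)]: print(b,box(W,*b),box(Ws,*b))
# cross-section through sleeve/nose (row at nose centre)
print(W[202,270:300].round(0)[:,1:].tolist())
hs=cv2.cvtColor(np.load("top_p.npy"),cv2.COLOR_RGB2HSV)
m=W[...,2];mm=((m>25)&(m<55)).astype(np.uint8);mm[:,:250]=0;mm[:,330:]=0;mm[:170]=0
c=max(cv2.findContours(mm,0,2)[0],key=cv2.contourArea);r=cv2.minAreaRect(c);print(r,onz("top",*r[0],45))
E
```

```text
top arbor [ 597.3 -270.5  110. ]
top arbor [ 597.3 -272.4  110. ]
top flange [ 598.3 -272.7   66. ]
top mouth [ 547.  -117.1  106. ]
top mouth [ 544.4 -120.9   92. ]
top knob [ 471.5 -298.5  100. ]
top head [ 469.8 -300.9   20. ]
side arbor [ 597.3 -271.8  110. ]
side knob [ 471.1 -295.5  100. ]
side mouth [ 545.9 -118.4  106. ]
(400, 600, 0, 240) [  0.  79. 106. 112.] [ 47.  87. 105. 110.]
(600, 800, -100, 300) [ -0.  77. 217. 219.] [  1. 114. 215. 216.]
(560, 620, -60, 300) [ -0.  83. 106. 112.] [ 51.  93. 106. 110.]
(380, 520, -400, -200) [ -3.   1.   4. 102.] [ -2.   0.  42. 100.]
(440, 500, -400, -325) [-5. -1.  2.  4.] [-3. -2.  0.  2.]
(300, 400, -300, -50) [-4.  1.  5. 65.] [-4.  0. 42. 64.]
(300, 400, 0, 200) [-4.  1. 18. 64.] [-4.  1. 55. 63.]
[[-80.0, 47.0], [-91.0, 107.0], [-93.0, 111.0], [-95.0, 107.0], [-95.0, 94.0], [-95.0, 76.0], [-95.0, 63.0], [-101.0, 92.0], [-104.0, 93.0], [-105.0, 89.0], [-106.0, 79.0], [-107.0, 69.0], [-108.0, 60.0], [-109.0, 47.0], [-112.0, 47.0], [-114.0, 47.0], [-116.0, 50.0], [-119.0, 51.0], [-121.0, 50.0], [-123.0, 50.0], [-130.0, 95.0], [-132.0, 94.0], [-130.0, 47.0], [-132.0, 52.0], [-139.0, 107.0], [-142.0, 108.0], [-144.0, 108.0], [-145.0, 95.0], [-145.0, 70.0], [-146.0, 47.0]]
((287.3460998535156, 206.26123046875), (50.988563537597656, 52.62019729614258), 78.2317123413086) [ 540.2157694 -118.854932    45.       ]
```

```bash
cat >> h.py <<'E'
def delta(x,y,z,yaw=np.pi/2):
    "tool-frame shift (mm) and turn (rad) from the measured pose to a tool-down pose"
    from rig import sensors
    from scipy.spatial.transform import Rotation as R
    s=sensors.sense();A=R.from_euler("xyz",s["tcp_rot"]);B=R.from_euler("xyz",[np.pi,0,yaw])
    print("t",round(s["clock"],2),"pos",s["eef_pos"].round(1),"rot",s["tcp_rot"].round(4),"F",s["contact_force"].round(1),"open",round(s["opening"],3),"grip",round(s["grasp_force"],1))
    print(" shift",A.inv().apply(np.array([x,y,z])-s["eef_pos"]).round(1),"turn",(A.inv()*B).as_rotvec().round(4))
E
python3 -c "
from h import *
delta(450,100,250,2.1)"
```

```text
t 0.1 pos [263.1 566.5 230.6] rot [-3.1403 -0.      2.7068] F [ 0.2 -0.4 -0.4] open 1.003 grip 0.0
 shift [-366.  -344.3  -18.9] turn [-1.200e-03  4.000e-04  6.068e-01]
```

Units first: shifts go in shares of 0.4 m and turns go in shares of pi rad. So -0.366 m / 0.4 = -0.915, -0.345 m / 0.4 = -0.8625, 0.6 rad / 3.1416 = 0.191.

Call:
move_arm:
  motion:
    - [0,0,0.0239,-0.115,-0.1075,-0.005,0.085]
    - [0,0,0.0477,-0.23,-0.215,-0.0125,0.085]
    - [0,0,0.0716,-0.3425,-0.3225,-0.0175,0.085]
    - [0,0,0.0955,-0.4575,-0.43,-0.0225,0.085]
    - [0,0,0.1194,-0.5725,-0.5375,-0.03,0.085]
    - [0,0,0.1432,-0.6875,-0.6475,-0.035,0.085]
    - [0,0,0.1671,-0.8,-0.755,-0.04,0.085]
    - [0,0,0.191,-0.915,-0.8625,-0.0475,0.085]

```text
clock: 1.1
eef_pos: [448.9, 100.9, 250.2]
tcp_rot: [3.141, -0.0, 2.104]
contact_force: [1.5, -0.5, -0.0]
opening: 0.995
grasp_force: 0.0
```

```bash
python3 -c "
from h import *
delta(597.5,-271.7,160)"
```

```text
t 1.1 pos [448.9 100.9 250.2] rot [ 3.1414 -0.      2.1045] F [ 1.5 -0.5 -0. ] open 0.995 grip 0.0
 shift [-396.4  -61.6   90.2] turn [ 2.000e-04 -1.000e-04  5.337e-01]
```

Converted, -0.396 m / 0.4 = -0.99, -0.062 m / 0.4 = -0.155, 0.533 rad / 3.1416 = 0.1697.

Call:
move_arm:
  motion:
    - [0,0,0.0242,-0.1425,-0.0225,0,0.085]
    - [0,0,0.0484,-0.2825,-0.045,0,0.085]
    - [0,0,0.0729,-0.425,-0.065,0,0.085]
    - [0,0,0.0971,-0.565,-0.0875,0.025,0.085]
    - [0,0,0.1213,-0.7075,-0.11,0.05,0.085]
    - [0,0,0.1455,-0.85,-0.1325,0.075,0.085]
    - [0,0,0.1697,-0.99,-0.155,0.125,0.085]
    - [0,0,0.1697,-0.99,-0.155,0.175,0.085]

```text
clock: 2.1
eef_pos: [598.3, -272.8, 178.8]
tcp_rot: [3.141, 0.001, 1.57]
contact_force: [0.3, 0.0, 0.6]
opening: 0.998
grasp_force: 0.0
```

```bash
python3 -c "
from h import *
delta(597.5,-271.7,71)"
```

```text
t 2.1 pos [ 598.3 -272.8  178.8] rot [3.1411e+00 9.0000e-04 1.5698e+00] F [0.3 0.  0.6] open 0.998 grip 0.0
 shift [  1.2  -0.9 107.8] turn [ 0.0005  0.0009 -0.001 ]
```

Converted, 0.108 m / 0.4 = 0.27, -0.001 m / 0.4 = -0.0025.

Call:
move_arm:
  motion:
    - [0,0,0,0.0025,-0.0025,0.1,0.085]
    - [0,0,0,0.0025,-0.0025,0.2,0.085]
    - [0,0,0,0.0025,-0.0025,0.25,0.085]
    - [0,0,0,0.0025,-0.0025,0.27,0.085]
    - [0,0,0,0.0025,-0.0025,0.27,0.06]
    - [0,0,0,0.0025,-0.0025,0.27,0.045]
    - [0,0,0,0.0025,-0.0025,0.27,0.035]
    - [0,0,0,0.0025,-0.0025,0.27,0.03]
  grip_force: 30

```text
clock: 3.1
eef_pos: [597.0, -268.4, 72.9]
tcp_rot: [3.14, 0.0, 1.574]
contact_force: [1.4, 0.2, 1.6]
opening: 0.357
grasp_force: 0.3
```

Call:
move_arm:
  motion:
    - [0,0,0,0,0,0,0.02]
    - [0,0,0,0,0,0,0.015]
    - [0,0,0,0,0,0,0.015]
    - [0,0,0,0,0,0,0.015]
  grip_force: 40

```text
clock: 3.6
eef_pos: [597.1, -268.5, 73.0]
tcp_rot: [3.14, 0.0, 1.574]
contact_force: [0.4, 0.3, 6.5]
opening: 0.338
grasp_force: 39.4
```

```bash
python3 -c "
from h import *
delta(597.5,-271.7,180)"
```

```text
t 3.6 pos [ 597.1 -268.5   73. ] rot [3.1404e+00 5.0000e-04 1.5737e+00] F [0.4 0.3 6.5] open 0.338 grip 39.4
 shift [  -3.3    0.5 -107. ] turn [0.0012 0.0005 0.0029]
```

Call:
move_arm:
  motion:
    - [0,0,0,0,0,-0.025,0.015]
    - [0,0,0,0,0,-0.075,0.015]
    - [0,0,0,0,0,-0.125,0.015]
    - [0,0,0,0,0,-0.1875,0.015]
    - [0,0,0,0,0,-0.25,0.015]
    - [0,0,0,0,0,-0.3125,0.015]
    - [0,0,0,0,0,-0.35,0.015]
    - [0,0,0,0,0,-0.35,0.015]
  grip_force: 40

```text
clock: 4.6
eef_pos: [597.2, -268.5, 213.9]
tcp_rot: [3.139, 0.001, 1.574]
contact_force: [0.4, 0.8, -2.5]
opening: 0.336
grasp_force: 39.9
```

```bash
python3 - <<'E'
from h import *
import cv2
from rig import grab_frame
p,d=grab_frame("side");q,d2=grab_frame("top")
cv2.imwrite("pics/lift.png",np.hstack([cv2.resize(p[110:230,270:390],None,fx=3.3,fy=3.3),cv2.resize(q[130:250,300:420],None,fx=3.3,fy=3.3)])[:,:,::-1])
delta(546.5,-114.5,213)
E
```

```text
t 4.7 pos [ 596.2 -268.1  211.6] rot [-3.1409e+00 -3.0000e-04  1.5738e+00] F [ 0.  -0.6 -1.9] open 0.335 grip 39.9
 shift [153.7 -49.2  -1.3] turn [-0.0007 -0.0003  0.003 ]
```

View pics/lift.png

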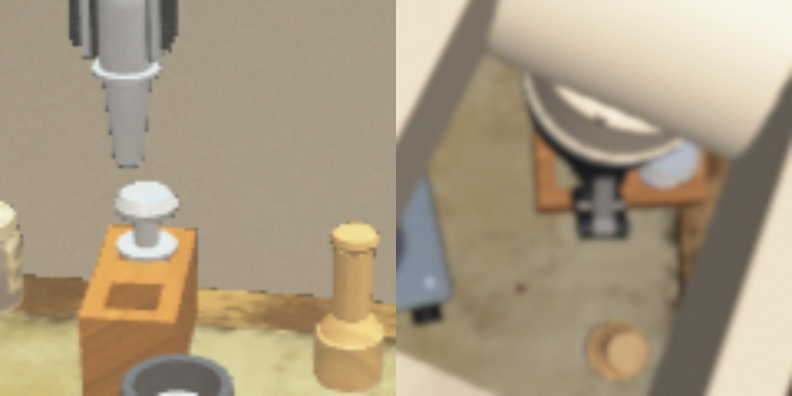

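The arbor hangs upright in the fingers (tip at about (308,160) in the side view), and the plug is still in the rack. Next I move over the mill and check the alignment there.

Converted, 0.154 m / 0.4 = 0.385, -0.049 m / 0.4 = -0.1225.

Call:
move_arm:
  motion:
    - [0,0,0,0.075,-0.025,0,0.015]
    - [0,0,0,0.175,-0.055,0,0.015]
    - [0,0,0,0.275,-0.0875,0,0.015]
    - [0,0,0,0.35,-0.1125,0,0.015]
    - [0,0,0,0.385,-0.1225,0,0.015]
    - [0,0,0,0.385,-0.1225,0,0.015]
    - [0,0,0,0.385,-0.1225,0,0.015]
    - [0,0,0,0.385,-0.1225,0,0.015]

```text
clock: 5.7
eef_pos: [547.4, -115.3, 212.0]
tcp_rot: [3.141, 0.0, 1.573]
contact_force: [0.3, 0.3, -2.5]
opening: 0.337
grasp_force: 39.9
```

```bash
python3 - <<'E'
from h import *
import cv2
from rig import grab_frame
p,d=grab_frame("side")
delta(546.5,-114.5,178)
cv2.imwrite("pics/over.png",cv2.resize(p[130:270,270:390],None,fx=4.2,fy=4.2)[:,:,::-1])
W=cloud("side",d)
from scipy.optimize import least_squares
def fit(m,r=None):
    P=W[m][:,:2]; s=least_squares(lambda a:np.hypot(P[:,0]-a[0],P[:,1]-a[1])-(r or a[2]),[546,-125,15],loss="soft_l1");return s.x.round(1),len(P)
base=(np.abs(W[...,0]-546)<32)&(np.abs(W[...,1]+115)<32)
for lo,hi,r in((50,104,28),(50,75,28),(75,104,28)): print("nose",fit(base&(W[...,2]>lo)&(W[...,2]<hi)&(W[...,1]>-120),r))
for lo in range(116,180,6):
    m=base&(W[...,2]>lo)&(W[...,2]<lo+6)
    if m.sum()>8: print(lo,m.sum(),W[m][:,0].mean().round(1),W[m][:,0].min().round(1),W[m][:,0].max().round(1),W[m][:,1].max().round(1),fit(m)[0])
print("zmin",np.nanmin(np.where(base&(W[...,2]>112),W[...,2],np.nan)))
E
```

```text
t 5.75 pos [ 547.3 -115.2  212. ] rot [-3.1416e+00  1.0000e-04  1.5728e+00] F [-0.1 -0.8 -2.2] open 0.338 grip 39.9
 shift [ 0.7 -0.8 34. ] turn [-0.      0.0001  0.002 ]
nose (array([ 546.9, -118.8,   15. ]), 942)
nose (array([ 546.9, -118.5,   15. ]), 434)
nose (array([ 547. , -119.1,   15. ]), 508)
146 23 547.5 539.8 556.3 -111.2 [ 548.3 -121.2    9.2]
152 32 546.5 538.9 556.0 -110.8 [ 548.1 -120.3    8.9]
158 42 547.4 538.7 557.8 -108.3 [ 548.2 -119.7    9.2]
164 39 547.0 538.7 556.8 -108.9 [ 548.3 -119.8   10.1]
170 48 546.8 537.1 559.1 -108.4 [ 548.2 -120.8   11. ]
176 46 547.1 537.1 558.8 -106.8 [ 548.3 -119.6   10.9]
zmin 147.56066744250688
```

View pics/over.png

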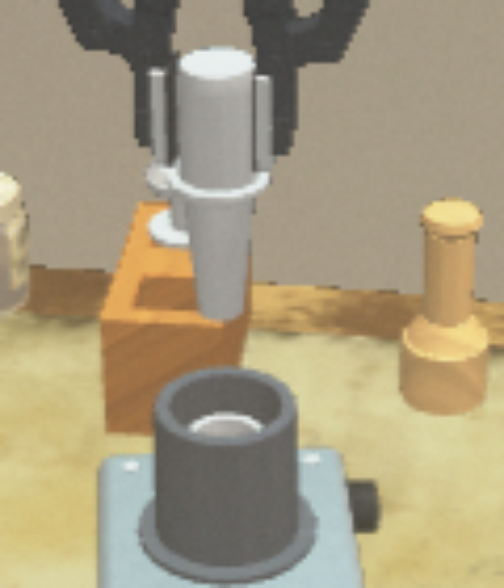

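Converted, 0.065 m / 0.4 = 0.1625, -0.001 m / 0.4 = -0.0025.

Call:
move_arm:
  motion:
    - [0,0,0,0.0025,-0.0025,0.0375,0.015]
    - [0,0,0,0.0025,-0.0025,0.075,0.015]
    - [0,0,0,0.0025,-0.0025,0.1125,0.015]
    - [0,0,0,0.0025,-0.0025,0.125,0.015]
    - [0,0,0,0.0025,-0.0025,0.1375,0.015]
    - [0,0,0,0.0025,-0.0025,0.15,0.015]
    - [0,0,0,0.0025,-0.0025,0.1625,0.015]
    - [0,0,0,0.0025,-0.0025,0.1625,0.015]

```text
clock: 6.75
eef_pos: [546.0, -113.4, 146.9]
tcp_rot: [-3.141, -0.0, 1.574]
contact_force: [-0.2, -0.6, -2.4]
opening: 0.336
grasp_force: 39.9
```

Converted, 0.012 m / 0.4 = 0.03, 0.011 m / 0.4 = 0.0275.

Call:
move_arm:
  motion:
    - [0,0,0,0,0,0.0075,0.015]
    - [0,0,0,0,0,0.015,0.015]
    - [0,0,0,0,0,0.0225,0.015]
    - [0,0,0,0,0,0.0275,0.015]
    - [0,0,0,0,0,0.03,0.015]
    - [0,0,0,0,0,0.03,0.015]

```text
clock: 7.5
eef_pos: [546.1, -113.4, 135.1]
tcp_rot: [-3.142, -0.0, 1.574]
contact_force: [-1.0, 0.6, -2.2]
opening: 0.341
grasp_force: 39.9
```

Converted, 0.006 m / 0.4 = 0.015, 0.004 m / 0.4 = 0.01.

Call:
move_arm:
  motion:
    - [0,0,0,0,0,0.005,0.015]
    - [0,0,0,0,0,0.01,0.015]
    - [0,0,0,0,0,0.015,0.015]
    - [0,0,0,0,0,0.015,0.015]

```text
clock: 8.0
eef_pos: [546.0, -113.4, 128.9]
tcp_rot: [-3.141, -0.0, 1.574]
contact_force: [0.1, 0.1, -2.6]
opening: 0.337
grasp_force: 39.9
```

Converted, 0.003 m / 0.4 = 0.0075, 0.002 m / 0.4 = 0.005.

Call:
move_arm:
  motion:
    - [0,0,0,0,0,0.0025,0.015]
    - [0,0,0,0,0,0.005,0.015]
    - [0,0,0,0,0,0.0075,0.015]
    - [0,0,0,0,0,0.0075,0.015]

```text
clock: 8.5
eef_pos: [546.1, -113.5, 126.1]
tcp_rot: [3.142, 0.0, 1.574]
contact_force: [-0.4, -0.0, -2.8]
opening: 0.337
grasp_force: 39.9
```

Converted, 0.003 m / 0.4 = 0.0075, 0.002 m / 0.4 = 0.005.

Call:
move_arm:
  motion:
    - [0,0,0,0,0,0.0025,0.015]
    - [0,0,0,0,0,0.005,0.015]
    - [0,0,0,0,0,0.0075,0.015]
    - [0,0,0,0,0,0.0075,0.015]

```text
clock: 9.0
eef_pos: [546.1, -113.5, 123.0]
tcp_rot: [-3.142, 0.0, 1.574]
contact_force: [0.2, -1.1, -2.8]
opening: 0.337
grasp_force: 39.9
```

Converted, 0.002 m / 0.4 = 0.005, 0.001 m / 0.4 = 0.0025.

Call:
move_arm:
  motion:
    - [0,0,0,0,0,0.0025,0.015]
    - [0,0,0,0,0,0.005,0.015]
    - [0,0,0,0,0,0.005,0.015]

```text
clock: 9.38
eef_pos: [546.1, -113.5, 121.2]
tcp_rot: [3.142, 0.0, 1.574]
contact_force: [-1.5, -2.6, 0.9]
opening: 0.338
grasp_force: 40.2
```

Converted, -0.12 m / 0.4 = -0.3, -0.07 m / 0.4 = -0.175.

Call:
move_arm:
  motion:
    - [0,0,0,0,0,0,0.035]
    - [0,0,0,0,0,0,0.05]
    - [0,0,0,0,0,0,0.06]
    - [0,0,0,0,0,0,0.07]
    - [0,0,0,0,0,0,0.07]
    - [0,0,0,0,0,-0.075,0.07]
    - [0,0,0,0,0,-0.175,0.07]
    - [0,0,0,0,0,-0.3,0.07]

```text
clock: 10.38
eef_pos: [545.4, -113.2, 241.6]
tcp_rot: [-3.14, -0.0, 1.574]
contact_force: [0.9, -0.2, 0.5]
opening: 0.818
grasp_force: 0.0
```

```bash
python3 - <<'E'
from h import *
import cv2
from rig import grab_frame
p,d=grab_frame("side")
delta(471,-297.5,160)
cv2.imwrite("pics/set.png",cv2.resize(p[150:270,270:390],None,fx=4.2,fy=4.2)[:,:,::-1])
W=cloud("side",d)
base=(np.abs(W[...,0]-546)<32)&(np.abs(W[...,1]+115)<32)
for lo in range(116,175,6):
    m=base&(W[...,2]>lo)&(W[...,2]<lo+6)
    if m.sum()>5: print(lo,m.sum(),W[m][:,0].mean().round(1),W[m][:,1].max().round(1),W[m][:,2].max().round(1))
m=(np.abs(W[...,0]-471)<22)&(np.abs(W[...,1]+297)<25)&(W[...,2]>97);print("knob",W[m].mean(0),W[m].min(0),W[m].max(0))
E
```

```text
t 10.43 pos [ 548.8 -113.9  249. ] rot [3.1338e+00 1.6000e-03 1.5738e+00] F [ 2.3 -0.4  6.8] open 0.821 grip 0.0
 shift [-183.2  -79.1   88.7] turn [0.0078 0.0016 0.003 ]
116 61 544.7 -102.2 121.9
122 59 545.3 -102.1 127.9
128 57 545.0 -101.8 133.8
134 62 545.5 -103.2 139.9
140 64 544.3 -103.1 146.0
146 63 545.4 -102.8 151.9
152 96 545.8 -103.3 158.0
158 92 546.4 -103.4 160.5
knob [ 471.37755807 -297.90830418   99.61025537] [ 458.60059595 -314.38852009   97.65413412] [ 483.63645936 -285.26875753  102.26474735]
```

View pics/set.png

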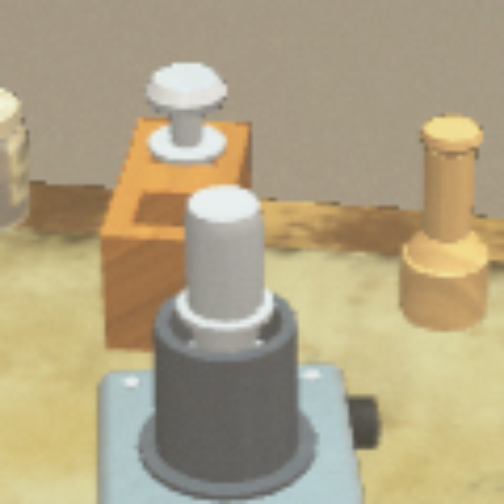

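Converted, -0.184 m / 0.4 = -0.46, 0.08 m / 0.4 = 0.2.

Call:
move_arm:
  motion:
    - [0,0,0,-0.05,-0.025,0,0.08]
    - [0,0,0,-0.15,-0.0625,0,0.085]
    - [0,0,0,-0.275,-0.1125,0.025,0.085]
    - [0,0,0,-0.375,-0.155,0.075,0.085]
    - [0,0,0,-0.46,-0.1875,0.15,0.085]
    - [0,0,0,-0.46,-0.1875,0.2,0.085]
    - [0,0,0,-0.46,-0.1875,0.2,0.085]
    - [0,0,0,-0.46,-0.1875,0.2,0.085]

```text
clock: 11.42
eef_pos: [472.2, -297.6, 161.8]
tcp_rot: [3.141, 0.0, 1.574]
contact_force: [0.6, 0.1, 0.5]
opening: 0.993
grasp_force: 0.0
```

```bash
python3 -c "
from h import *
delta(471.3,-297.5,53)"
```

```text
t 11.43 pos [ 472.2 -297.6  161.8] rot [3.1409e+00 4.0000e-04 1.5742e+00] F [0.6 0.1 0.5] open 0.993 grip 0.0
 shift [ 1.000e-01 -1.000e+00  1.088e+02] turn [0.0007 0.0004 0.0034]
```

Converted, 0.107 m / 0.4 = 0.2675, 0.1 m / 0.4 = 0.25.

Call:
move_arm:
  motion:
    - [0,0,0,0,-0.0025,0.1,0.085]
    - [0,0,0,0,-0.0025,0.2,0.085]
    - [0,0,0,0,-0.0025,0.25,0.085]
    - [0,0,0,0,-0.0025,0.2675,0.085]
    - [0,0,0,0,-0.0025,0.2675,0.06]
    - [0,0,0,0,-0.0025,0.2675,0.045]
    - [0,0,0,0,-0.0025,0.2675,0.032]
    - [0,0,0,0,-0.0025,0.2675,0.026]
  grip_force: 30

```text
clock: 12.42
eef_pos: [470.8, -297.8, 54.7]
tcp_rot: [3.141, 0.0, 1.574]
contact_force: [-0.9, 0.1, -0.4]
opening: 0.303
grasp_force: 1.2
```

Call:
move_arm:
  motion:
    - [0,0,0,0,0,0,0.02]
    - [0,0,0,0,0,0,0.01]
    - [0,0,0,0,0,0,0.01]
    - [0,0,0,0,0,0,0.01]
    - [0,0,0,0,0,0,0.01]
  grip_force: 80

```text
clock: 13.05
eef_pos: [470.7, -297.8, 54.7]
tcp_rot: [3.141, 0.0, 1.574]
contact_force: [-2.5, -0.2, 5.3]
opening: 0.273
grasp_force: 74.7
```

Converted, -0.19 m / 0.4 = -0.475, -0.185 m / 0.4 = -0.4625.

Call:
move_arm:
  motion:
    - [0,0,0,0,0,-0.025,0.01]
    - [0,0,0,0,0,-0.075,0.01]
    - [0,0,0,0,0,-0.15,0.01]
    - [0,0,0,0,0,-0.25,0.01]
    - [0,0,0,0,0,-0.35,0.01]
    - [0,0,0,0,0,-0.425,0.01]
    - [0,0,0,0,0,-0.4625,0.01]
    - [0,0,0,0,0,-0.475,0.01]

```text
clock: 14.05
eef_pos: [470.6, -297.6, 244.6]
tcp_rot: [3.141, 0.0, 1.574]
contact_force: [0.1, -0.4, -3.5]
opening: 0.275
grasp_force: 75.6
```

Converted, 0.18 m / 0.4 = 0.45, 0.17 m / 0.4 = 0.425.

Call:
move_arm:
  motion:
    - [0,0,0,0.05,0.025,0,0.01]
    - [0,0,0,0.15,0.0625,0,0.01]
    - [0,0,0,0.25,0.1,0,0.01]
    - [0,0,0,0.35,0.1425,0,0.01]
    - [0,0,0,0.425,0.175,0,0.01]
    - [0,0,0,0.45,0.1875,0,0.01]
    - [0,0,0,0.45,0.1875,0,0.01]
    - [0,0,0,0.45,0.1875,0,0.01]

```text
clock: 15.05
eef_pos: [544.6, -118.3, 243.7]
tcp_rot: [-3.141, 0.0, 1.573]
contact_force: [-0.1, -0.6, -2.4]
opening: 0.274
grasp_force: 75.6
```

```bash
python3 - <<'E'
from h import *
import cv2
from rig import grab_frame
p,d=grab_frame("side")
delta(546.3,-117.7,213)
cv2.imwrite("pics/above.png",cv2.resize(p[100:240,270:390],None,fx=4.2,fy=4.2)[:,:,::-1])
E
```

```text
t 15.1 pos [ 544.6 -118.4  243.8] rot [-3.1409e+00  2.0000e-04  1.5728e+00] F [-0.  -0.2 -2.1] open 0.268 grip 75.6
 shift [ 0.7  1.7 30.8] turn [-0.0007  0.0002  0.002 ]
```

View pics/above.png

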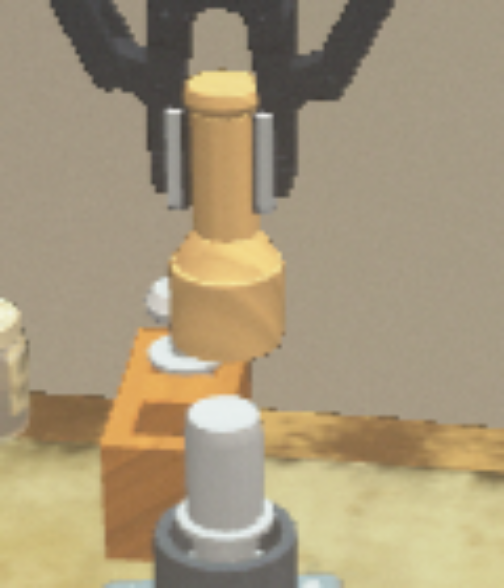

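The tamper hangs upright over the arbor (its flat face at about (227,345) in the crop, the arbor top at (225,412)). I centre it and come down slowly.

Converted, 0.026 m / 0.4 = 0.065, 0.002 m / 0.4 = 0.005.

Call:
move_arm:
  motion:
    - [0,0,0,0.0025,0.005,0.02,0.01]
    - [0,0,0,0.0025,0.005,0.04,0.01]
    - [0,0,0,0.0025,0.005,0.055,0.01]
    - [0,0,0,0.0025,0.005,0.065,0.01]
    - [0,0,0,0.0025,0.005,0.065,0.01]
    - [0,0,0,0.0025,0.005,0.065,0.01]

```text
clock: 15.85
eef_pos: [547.3, -116.4, 218.3]
tcp_rot: [3.141, 0.0, 1.574]
contact_force: [-0.4, 0.2, -2.5]
opening: 0.269
grasp_force: 75.7
```

Converted, 0.002 m / 0.4 = 0.005, 0.0015 m / 0.4 = 0.0038.

Call:
move_arm:
  motion:
    - [0,0,0,0,0,0.0013,0.01]
    - [0,0,0,0,0,0.0025,0.01]
    - [0,0,0,0,0,0.0038,0.01]
    - [0,0,0,0,0,0.005,0.01]
    - [0,0,0,0,0,0.005,0.01]

```text
clock: 16.48
eef_pos: [547.0, -116.4, 216.0]
tcp_rot: [-3.141, -0.0, 1.574]
contact_force: [-1.1, -0.1, -2.0]
opening: 0.273
grasp_force: 75.7
```

Converted, 0.001 m / 0.4 = 0.0025, 0.0005 m / 0.4 = 0.0013.

Call:
move_arm:
  motion:
    - [0,0,0,0,0,0.0013,0.01]
    - [0,0,0,0,0,0.0025,0.01]
    - [0,0,0,0,0,0.0025,0.01]

```text
clock: 16.85
eef_pos: [547.1, -116.4, 215.1]
tcp_rot: [-3.141, 0.0, 1.574]
contact_force: [0.2, -0.4, -2.7]
opening: 0.275
grasp_force: 75.7
```

Converted, 0.001 m / 0.4 = 0.0025, 0.0005 m / 0.4 = 0.0013.

Call:
move_arm:
  motion:
    - [0,0,0,0,0,0.0013,0.01]
    - [0,0,0,0,0,0.0025,0.01]
    - [0,0,0,0,0,0.0025,0.01]

```text
clock: 17.23
eef_pos: [547.1, -116.4, 214.1]
tcp_rot: [-3.142, -0.0, 1.574]
contact_force: [1.0, -0.4, -1.8]
opening: 0.274
grasp_force: 75.7
```

Converted, 0.0005 m / 0.4 = 0.0013.

Call:
move_arm:
  motion:
    - [0,0,0,0,0,0.0013,0.01]
    - [0,0,0,0,0,0.0013,0.01]

```text
clock: 17.48
eef_pos: [547.1, -116.4, 213.6]
tcp_rot: [-3.142, -0.0, 1.574]
contact_force: [0.2, 0.0, -3.3]
opening: 0.272
grasp_force: 75.7
```

Converted, 0.0005 m / 0.4 = 0.0013.

Call:
move_arm:
  motion:
    - [0,0,0,0,0,0.0013,0.01]
    - [0,0,0,0,0,0.0013,0.01]

```text
clock: 17.73
eef_pos: [547.1, -116.4, 213.1]
tcp_rot: [-3.142, 0.0, 1.574]
contact_force: [0.5, 0.1, -2.9]
opening: 0.271
grasp_force: 75.7
```

Converted, 0.0005 m / 0.4 = 0.0013.

Call:
move_arm:
  motion:
    - [0,0,0,0,0,0.0013,0.01]
    - [0,0,0,0,0,0.0013,0.01]

```text
clock: 17.98
eef_pos: [547.3, -116.4, 212.9]
tcp_rot: [3.141, 0.0, 1.574]
contact_force: [-0.3, 0.6, 0.3]
opening: 0.272
grasp_force: 75.8
```

Converted, 0.0003 m / 0.4 = 0.0008.

Call:
move_arm:
  motion:
    - [0,0,0,0,0,0.0008,0.01]
    - [0,0,0,0,0,0.0008,0.01]

```text
clock: 18.23
eef_pos: [547.4, -116.5, 212.8]
tcp_rot: [3.141, 0.0, 1.574]
contact_force: [-1.7, -0.0, 4.0]
opening: 0.27
grasp_force: 75.9
```

Converted, 0.0003 m / 0.4 = 0.0008.

Call:
move_arm:
  motion:
    - [0,0,0,0,0,0.0008,0.01]
    - [0,0,0,0,0,0.0008,0.01]

```text
clock: 18.48
eef_pos: [547.3, -116.4, 212.2]
tcp_rot: [3.141, 0.0, 1.574]
contact_force: [-0.8, 0.6, 5.0]
opening: 0.276
grasp_force: 75.9
```

Call:
move_arm:
  motion:
    - [0,0,0,0,0,0.0008,0.01]
    - [0,0,0,0,0,0.0008,0.01]

```text
clock: 18.73
eef_pos: [547.2, -116.4, 211.8]
tcp_rot: [3.141, 0.0, 1.574]
contact_force: [0.6, -0.3, 4.7]
opening: 0.272
grasp_force: 75.9
```

Converted, 0.0009 m / 0.4 = 0.0023, 0.0005 m / 0.4 = 0.0013.

Call:
move_arm:
  motion:
    - [0,0,0,0,0,0.0013,0.01]
    - [0,0,0,0,0,0.0023,0.01]
    - [0,0,0,0,0,0.0023,0.01]

```text
clock: 19.1
eef_pos: [547.2, -116.4, 210.8]
tcp_rot: [3.142, 0.0, 1.574]
contact_force: [0.0, -0.4, 3.3]
opening: 0.272
grasp_force: 75.9
```

Converted, 0.0009 m / 0.4 = 0.0023, 0.0005 m / 0.4 = 0.0013.

Call:
move_arm:
  motion:
    - [0,0,0,0,0,0.0013,0.01]
    - [0,0,0,0,0,0.0023,0.01]
    - [0,0,0,0,0,0.0023,0.01]

```text
clock: 19.48
eef_pos: [547.1, -116.4, 209.9]
tcp_rot: [3.142, 0.0, 1.574]
contact_force: [-0.2, 0.2, 4.1]
opening: 0.273
grasp_force: 75.9
```

Call:
move_arm:
  motion:
    - [0,0,0,0,0,0.0013,0.01]
    - [0,0,0,0,0,0.0023,0.01]
    - [0,0,0,0,0,0.0023,0.01]

```text
clock: 19.85
eef_pos: [547.3, -116.5, 209.5]
tcp_rot: [3.141, 0.0, 1.574]
contact_force: [-0.0, -0.6, 7.7]
opening: 0.278
grasp_force: 76.1
```

Converted, 0.0003 m / 0.4 = 0.0008.

Call:
move_arm:
  motion:
    - [0,0,0,0,0,0.0008,0.01]
    - [0,0,0,0,0,0.0008,0.01]

```text
clock: 20.1
eef_pos: [547.4, -116.5, 209.4]
tcp_rot: [3.141, 0.0, 1.574]
contact_force: [-1.9, 0.7, 9.2]
opening: 0.27
grasp_force: 76.2
```

The stop is reached: travel ended at about 209.5 and the force climbs. I lift clear for the separate second tap.

Converted, -0.012 m / 0.4 = -0.03, -0.006 m / 0.4 = -0.015.

Call:
move_arm:
  motion:
    - [0,0,0,0,0,-0.015,0.01]
    - [0,0,0,0,0,-0.03,0.01]
    - [0,0,0,0,0,-0.03,0.01]
    - [0,0,0,0,0,-0.015,0.01]
    - [0,0,0,0,0,-0.0075,0.01]
    - [0,0,0,0,0,-0.0038,0.01]
    - [0,0,0,0,0,-0.0038,0.01]

```text
clock: 20.98
eef_pos: [547.0, -116.4, 210.0]
tcp_rot: [-3.141, -0.0, 1.574]
contact_force: [0.3, 0.3, -3.2]
opening: 0.27
grasp_force: 75.7
```

Converted, 0.0014 m / 0.4 = 0.0035, 0.001 m / 0.4 = 0.0025.

Call:
move_arm:
  motion:
    - [0,0,0,0,0,0.0013,0.01]
    - [0,0,0,0,0,0.0025,0.01]
    - [0,0,0,0,0,0.0035,0.01]
    - [0,0,0,0,0,0.0035,0.01]

```text
clock: 21.48
eef_pos: [547.4, -116.5, 209.4]
tcp_rot: [3.141, 0.0, 1.574]
contact_force: [-1.1, 0.3, 5.3]
opening: 0.27
grasp_force: 75.9
```

Converted, 0.0004 m / 0.4 = 0.001, 0.0002 m / 0.4 = 0.0005.

Call:
move_arm:
  motion:
    - [0,0,0,0,0,0.0005,0.01]
    - [0,0,0,0,0,0.001,0.01]
    - [0,0,0,0,0,0.001,0.01]

```text
clock: 21.85
eef_pos: [547.6, -116.5, 209.4]
tcp_rot: [3.14, 0.0, 1.574]
contact_force: [-2.0, -0.1, 7.5]
opening: 0.268
grasp_force: 76.2
```

Call:
move_arm:
  motion:
    - [0,0,0,0,0,0.0005,0.01]
    - [0,0,0,0,0,0.0013,0.01]
    - [0,0,0,0,0,0.0013,0.01]

```text
clock: 22.22
eef_pos: [547.8, -116.6, 209.3]
tcp_rot: [3.14, 0.0, 1.574]
contact_force: [-1.8, -0.6, 12.0]
opening: 0.272
grasp_force: 76.4
```

Converted, 0.0005 m / 0.4 = 0.0013, 0.0002 m / 0.4 = 0.0005.

Call:
move_arm:
  motion:
    - [0,0,0,0,0,0.0005,0.01]
    - [0,0,0,0,0,0.0013,0.01]
    - [0,0,0,0,0,0.0013,0.01]

```text
clock: 22.6
eef_pos: [547.9, -116.6, 209.2]
tcp_rot: [3.139, 0.001, 1.574]
contact_force: [-3.4, 0.1, 14.7]
opening: 0.269
grasp_force: 76.7
```

Call:
move_arm:
  motion:
    - [0,0,0,0,0,0.0008,0.01]
    - [0,0,0,0,0,0.0008,0.01]

```text
clock: 22.85
eef_pos: [548.1, -116.6, 209.2]
tcp_rot: [3.139, 0.001, 1.574]
contact_force: [-3.2, -0.8, 16.3]
opening: 0.271
grasp_force: 76.9
```

Converted, 0.0002 m / 0.4 = 0.0005.

Call:
move_arm:
  motion:
    - [0,0,0,0,0,0.0005,0.01]
    - [0,0,0,0,0,0.0005,0.01]

```text
clock: 23.1
eef_pos: [548.1, -116.7, 209.1]
tcp_rot: [3.139, 0.001, 1.574]
contact_force: [-3.5, -0.4, 18.1]
opening: 0.269
grasp_force: 76.9
```

Converted, -0.04 m / 0.4 = -0.1, -0.03 m / 0.4 = -0.075.

Call:
move_arm:
  motion:
    - [0,0,0,0,0,-0.01,0.01]
    - [0,0,0,0,0,-0.0375,0.01]
    - [0,0,0,0,0,-0.075,0.01]
    - [0,0,0,0,0,-0.1,0.01]
    - [0,0,0,0,0,-0.1,0.01]
    - [0,0,0,0,0,-0.1,0.01]

```text
clock: 23.85
eef_pos: [546.9, -116.3, 246.7]
tcp_rot: [-3.141, -0.0, 1.574]
contact_force: [-0.1, 0.7, -2.2]
opening: 0.271
grasp_force: 75.9
```

```bash
python3 - <<'E'
from h import *
import cv2
from rig import grab_frame
p,d=grab_frame("side")
delta(471,-297.5,60)
cv2.imwrite("pics/tapped.png",cv2.resize(p[90:250,260:400],None,fx=3.7,fy=3.7)[:,:,::-1])
W=cloud("side",d)
m=(np.abs(W[...,0]-546)<15)&(np.abs(W[...,1]+117)<20)&(W[...,2]>140)&(W[...,2]<172);print("arbor top z",np.percentile(W[m][:,2],95))
E
```

```text
t 23.9 pos [ 546.8 -116.3  246.5] rot [-3.1408e+00 -1.0000e-04  1.5738e+00] F [-0.6  0.2 -3.2] open 0.272 grip 75.9
 shift [-181.   -76.2  186.5] turn [-0.0008 -0.0001  0.003 ]
arbor top z 155.49912991123264
```

View pics/tapped.png

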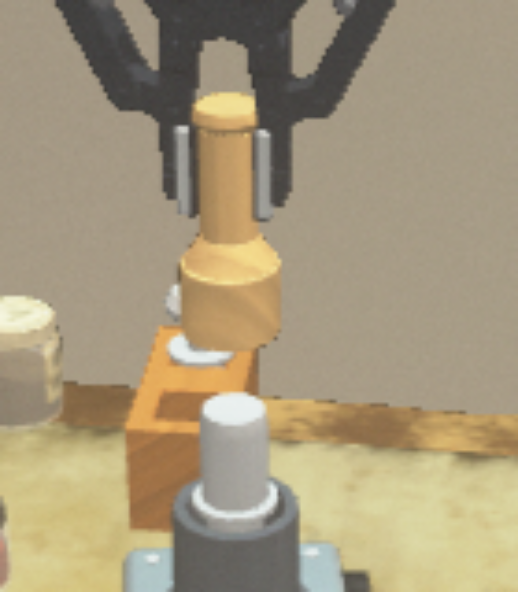

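The arbor is down in the nose (top at z≈155) and upright. Now I take the tamper back to its place.

Converted, -0.181 m / 0.4 = -0.4525, -0.17 m / 0.4 = -0.425.

Call:
move_arm:
  motion:
    - [0,0,0,-0.05,-0.025,0,0.01]
    - [0,0,0,-0.15,-0.0625,0,0.01]
    - [0,0,0,-0.25,-0.1,0,0.01]
    - [0,0,0,-0.35,-0.145,0,0.01]
    - [0,0,0,-0.425,-0.18,0.025,0.01]
    - [0,0,0,-0.4525,-0.19,0.075,0.01]
    - [0,0,0,-0.4525,-0.19,0.15,0.01]
    - [0,0,0,-0.4525,-0.19,0.25,0.01]

```text
clock: 24.9
eef_pos: [471.9, -298.2, 146.3]
tcp_rot: [3.14, 0.001, 1.573]
contact_force: [-0.6, 0.2, -3.4]
opening: 0.274
grasp_force: 76.0
```

Converted, 0.085 m / 0.4 = 0.2125, 0.08 m / 0.4 = 0.2.

Call:
move_arm:
  motion:
    - [0,0,0,0,0,0.075,0.01]
    - [0,0,0,0,0,0.1375,0.01]
    - [0,0,0,0,0,0.175,0.01]
    - [0,0,0,0,0,0.2,0.01]
    - [0,0,0,0,0,0.2125,0.01]
    - [0,0,0,0,0,0.2125,0.01]

```text
clock: 25.65
eef_pos: [471.9, -297.7, 62.1]
tcp_rot: [3.141, 0.0, 1.574]
contact_force: [0.5, -0.4, -3.4]
opening: 0.275
grasp_force: 75.9
```

Converted, 0.006 m / 0.4 = 0.015, 0.004 m / 0.4 = 0.01.

Call:
move_arm:
  motion:
    - [0,0,0,0,0,0.005,0.01]
    - [0,0,0,0,0,0.01,0.01]
    - [0,0,0,0,0,0.015,0.01]
    - [0,0,0,0,0,0.015,0.01]

```text
clock: 26.15
eef_pos: [471.6, -297.6, 55.8]
tcp_rot: [-3.141, -0.0, 1.574]
contact_force: [0.1, 0.7, -3.3]
opening: 0.267
grasp_force: 75.9
```

Converted, 0.001 m / 0.4 = 0.0025, 0.0005 m / 0.4 = 0.0013.

Call:
move_arm:
  motion:
    - [0,0,0,0,0,0.0013,0.01]
    - [0,0,0,0,0,0.0025,0.01]
    - [0,0,0,0,0,0.0025,0.01]

```text
clock: 26.52
eef_pos: [471.6, -297.6, 54.9]
tcp_rot: [-3.142, -0.0, 1.574]
contact_force: [0.7, 0.1, -3.1]
opening: 0.271
grasp_force: 75.9
```

Converted, 0.0008 m / 0.4 = 0.002, 0.0005 m / 0.4 = 0.0013.

Call:
move_arm:
  motion:
    - [0,0,0,0,0,0.0013,0.01]
    - [0,0,0,0,0,0.002,0.01]
    - [0,0,0,0,0,0.002,0.01]

```text
clock: 26.9
eef_pos: [471.7, -297.7, 54.7]
tcp_rot: [3.141, 0.0, 1.574]
contact_force: [-1.8, 0.5, 5.1]
opening: 0.275
grasp_force: 76.4
```

Call:
move_arm:
  motion:
    - [0,0,0,0,0,0,0.022]
    - [0,0,0,0,0,0,0.03]
    - [0,0,0,0,0,0,0.04]
    - [0,0,0,0,0,0,0.055]
    - [0,0,0,0,0,0,0.07]
    - [0,0,0,0,0,0,0.085]
    - [0,0,0,0,0,0,0.085]
    - [0,0,0,0,0,0,0.085]
  grip_force: 20

```text
clock: 27.9
eef_pos: [471.7, -297.6, 54.1]
tcp_rot: [3.142, -0.0, 1.574]
contact_force: [-0.2, 0.5, 0.7]
opening: 0.996
grasp_force: 0.0
```

Converted, -0.17 m / 0.4 = -0.425, -0.16 m / 0.4 = -0.4.

Call:
move_arm:
  motion:
    - [0,0,0,0,0,-0.05,0.085]
    - [0,0,0,0,0,-0.125,0.085]
    - [0,0,0,0,0,-0.225,0.085]
    - [0,0,0,0,0,-0.325,0.085]
    - [0,0,0,0,0,-0.4,0.085]
    - [0,0,0,0,0,-0.425,0.085]
    - [0,0,0,0,0,-0.425,0.085]
    - [0,0,0,0,0,-0.425,0.085]

```text
clock: 28.9
eef_pos: [470.9, -297.2, 222.6]
tcp_rot: [-3.14, -0.001, 1.574]
contact_force: [-0.4, 0.1, -0.8]
opening: 0.995
grasp_force: 0.0
```

```bash
python3 - <<'E'
from h import *
import cv2
from rig import grab_frame
p,d=grab_frame("side")
delta(471,-297.5,60)
cv2.imwrite("pics/end.png",p[100:350,180:480,::-1])
W=cloud("side",d)
m=(np.abs(W[...,0]-471)<40)&(np.abs(W[...,1]+297)<40)
for lo,hi in((8,28),(50,85),(97,106)):
    k=m&(W[...,2]>lo)&(W[...,2]<hi);print(lo,W[k].mean(0).round(1),W[k].max(0).round(1))
E
```

```text
t 28.95 pos [ 471.  -297.2  222.6] rot [-3.1395e+00 -1.3000e-03  1.5738e+00] F [-0.4 -0.6 -0.2] open 0.998 grip 0.0
 shift [ -0.6   0.4 162.6] turn [-0.0021 -0.0013  0.003 ]
8 [ 471.6 -284.7   17.9] [ 492.1 -277.6   28. ]
50 [ 472.6 -291.7   68.3] [ 484.8 -286.1   84.8]
97 [ 472.8 -297.8   99.5] [ 485.2 -286.2  102. ]
```

View pics/end.png

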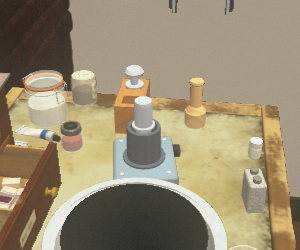

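The tamper stands upright at about (196,105), the arbor is in the nose at (143,115), the plug is still in the rack and the gripper is clear of everything.

```bash
python3 -c "
from rig import order
print(order.sign_off())"
```

```text
the job is handed in; nothing more can be done
None
```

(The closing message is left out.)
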